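# Slide a weld blank along its rest until the end overhangs

## Robot

A 7-joint arm with a two-finger parallel gripper is mounted at the origin on the work surface. World frame = base frame: x ahead of the robot, y to its left, z up, the work surface at z = 0. Lengths are in m, angles in degrees, forces in N, time in s.
With the tool pointing down it reaches from about 0.425 to 0.875 m from the base axis. Payload 4.7 kg.
Tool frame: the origin (TCP) lies between the finger pads; the fingertips stand 19 mm ahead of it and the grasp point (between the pads) is the TCP; x points along the fingers, z is the direction in which the jaws open and shut, and the axes are right-handed (so a half turn about x gives the same grasp; the last joint's range is limited). The gripper opens to 87 mm and grips with 3 to 60 N. Pads are 19 mm wide; open, the fingers measure 117 mm over their backs; the gripper's body (75 mm by 190 mm) begins 51 mm behind the grasp point.
Start: joints at [65.266, 18.392, -4.016, 83.108, 1.295, 78.541, -3.26], TCP at [0.28, -0.587, 0.242] pointing down, gripper open.
Joint ranges: [-163.93, 163.93], [-17.29, 119.83], [-79.2, 71.16], [3.27, 140.29], [-89.18, 269.18], [5.43, 117.66], [-154.24, 154.24]. Speed limits (degrees/s): [147.25, 147.25, 180, 180, 180, 180, 180].

## Interface

Orientations are given as [roll, pitch, yaw] about the fixed x, y, z axes, in that order (R = Rz(yaw) Ry(pitch) Rx(roll)).
In Python, from cell import monitor, read_camera, camera_model, env, regions_of gives the robot as it stands. The module is installed in compiled form; this text tells all that it offers.
- The arm moves only by the tool step_arm, never from a script. Its argument "deltas" is a list of rows, each a list of 5 numbers: the gripper's target within -1 to 1 (fully open at 1, half-way at 0, shut at -1), then the shift along the tool's x, y, z in m, then the turn about the tool's x in degrees. A call has 1 to 12 rows; each row is the pose to reach, as a shift and turn from the pose commanded when the call began, along the tool's axes at that moment; what a row does not reach only later rows make up. A row lasts 1/8 s, in which the tool goes at most 62.5 mm and 10.7 degrees, less where a joint would pass 70% of its speed; a pose out of reach is approached as far as the arm can. A call with a gripper value outside its range is refused whole. The fingers move at their own pace and stop on an object; "newtons" is the grip in N (left out, the last holds). Time passes only in rows, so rows that repeat a pose let the fingers close. It gives the time, the measured TCP pose, the force and the opening at its end, in the units of the state.
- monitor.get_obs(): the state, without advancing time (a new reading comes with each control period).
- read_camera(name): name is "side" or "top"; returns (picture, depth): 420x560x3 uint8, red, green, blue; 420x560 float32, m along the optical axis (not along the pixel's ray), 0 where there is no reading.
- camera_model(name): a dict with "fx", "fy", "cx", "cy" (pixels), "xyz" and "attitude" of the camera in the world. Camera axes: x right, y down, z forward; pixel columns grow to the right and rows downward; lengths in m; the calibration is good to about 2 mm. A picture is of the moment at which its call begins. camera_model takes no time and is no camera call.
- env.sign_off(): hands the job in, once; it reports no verdict.
Trained networks look in the newest picture that a camera, given by its name, has taken for a name from the list of things; names that differ only in an ending like _2 or _b are one class to them, and where a whole thing is asked for, a point or a joint stands for the part that bears it (a point fixed in the world has none). Each returns a list of dicts, best first, with "p" (0 to 1); they miss things now and then, are a little off and sometimes report something else, mostly with a low value. They report only what shows in the picture. A call takes as long as a camera call. They do not tell look-alikes from the thing itself.
- regions_of(camera, thing): "pixels" (420x560 bool, what is visible of it) and "pixel" ([column, row] in pixels, amid what is visible of it).
The state is a dict: "time_s": time; "qpos": joint angles; "joint_velocities": joint speeds; "effort": joint torques, N m; "tool_pos": TCP position; "tool_rot": TCP orientation; "force": force on the tool from outside, world axes, zero at the start; "wrist_torque": the same for the moment, N m; "grip_width": finger opening in m.
Only numpy, scipy, OpenCV 4.12 (cv2) and the standard library are available. Lean on these libraries where they do the work, as an engineer would, in place of code of your own. Each camera call takes 0.05 s, during which the arm holds its last target. There are 200 camera calls.

## Task

A plain steel blank lies on the ledge of the low welding rest. With the fingertips, push it square and tight against the fence along the back of the ledge, and along the ledge until its end sticks out about 40 mm past the open end, so that the edge to be welded stands clear. Only push it: do not grip or lift it, and leave the other things where they are.

Things in the scene. Friction and masses are not known exactly. Their poses are not given: they have to be found in the camera images.
- rest: Welding rest, fixed to the table, turned up to 25 degrees either way: cream base and ribs under a flat grey steel ledge, fence along its back, stop at its right end. Origin: on the table under the ledge's middle; x towards the fence (away from the robot), y along the ledge (left), z up. Ledge top: x -65 to 60, y -160 to 160, z 50 mm. Base ends 20 mm short of the open left end.
- fence_mid (a point): Middle of the fence's face, at the fence's top edge (rest frame 60, 0, 66 mm). The fence is a straight bar, 15 mm thick, along the whole back of the ledge, 16 mm higher than the ledge (screw heads 5 mm more). Axes as the rest.
- stop_face (a point): Top edge of the stop block's inner face (rest frame 20, -142, 66 mm). The block closes the right-hand end of the ledge: x -20 to 60, y -160 to -142 mm, 16 mm higher than the ledge. The front and the left-hand (+y) end are open. Axes as the rest.
- open_end (a point): The point of the rest where the fence face meets the open (+y) end of the ledge, on the ledge's top surface (rest frame 60, 160, 50 mm). Axes as the rest.
- blank: Bright steel sheet, loose on the ledge: 100 mm (its x) by 150 mm (its y, along the ledge) by 6 mm thick, 0.6 to 0.8 kg; sliding it takes 3 to 6 N. Origin: centre of its underside. Starts wholly on the ledge, 7 to 14 mm off the fence, turned up to 4 degrees from it, 55 mm or more from the stop. Tight on the fence its centre is at x = 10 mm in the rest frame. Not the stack on the table.
- blank_end (a point): Middle of the blank's leading (+y) end, at its underside: the end that is to stick out past open_end. Axes as the blank.
- pipe_stub: Bystander: short upright steel tube, 60 mm across, 70 mm tall, on the table beyond the open end of the rest. Origin: centre of its underside.
- nozzle: Bystander: small copper torch nozzle standing upright on the table in front of the rest, 24 mm across, 68 mm tall. Origin: centre of its underside.
- angle_offcut: Bystander: offcut of steel angle, 50 x 80 mm, 50 mm tall, on the table behind the fence. Origin: centre of its underside.
- chipping_hammer: Bystander: chipping hammer with a black grip, 270 mm long, lying on the table to the right of the rest. Origin: middle of its handle, on the table.
- wire_brush: Bystander: wire brush with a wooden back, 260 mm long, 33 mm tall, lying bristles down on the table at the left. Origin: middle of its length, on the table.
- dip_jar: Bystander: white jar with black cap, 68 mm across, 65 mm tall, on the table to the right. Origin: centre of its underside.
Things that resemble listed ones, but are neither listed nor needed, are in the scene too. Leave any green or yellow look-alike of the blank alone.

How it is judged:
By the outcome, as a careful person would: the job done as asked, in the order asked, and still so for the second after the job is handed in, with the robot touching nothing.
It also fails if it takes over 51 s, if anything falls off the work surface, if the arm or the gripper's body presses on something with over 40 N, if the wrist force passes 120 N, or if a joint passes its speed limit or range.

## Working session

There is one attempt and no reset: what is moved stays moved. The work goes in short steps, Python scripts to look and compute and a tool call to move; the robot and the scene stay as the last step left them, time stands still between calls to the robot, and variables do not carry over. Pictures are saved under pics/ and viewed, about 8 in all and at most 12, crops included, and the job is handed in when it is done.

Besides the shell and the picture viewer there is one more tool, called after "Call:" as name(argument=value, ...) on one line, values as JSON. step_arm: Moves the arm, as the interface text tells. Its arguments: {"type":"object","properties":{"deltas":{"type":"array"},"newtons":{"type":"number"}},"required":["deltas"]}

```bash
mkdir -p pics; cat > h.py <<'E'
import numpy as np, cv2
from cell import monitor, read_camera, camera_model, env, regions_of
from scipy.spatial.transform import Rotation as R
def cam(n):
    m=camera_model(n); return m
def shot(n,f=None):
    p,d=read_camera(n)
    if f: cv2.imwrite('pics/'+f,p[:,:,::-1])
    return p,d
def Rc(m):
    a=np.array(m['attitude'],float)
    return a if a.shape==(3,3) else (R.from_quat(a).as_matrix() if a.size==4 else R.from_euler('xyz',a,degrees=True).as_matrix())
def cloud(n,d):
    m=camera_model(n); v,u=np.mgrid[:d.shape[0],:d.shape[1]]
    P=np.stack([(u-m['cx'])/m['fx']*d,(v-m['cy'])/m['fy']*d,d],-1)
    return P@Rc(m).T+np.array(m['xyz'])
def proj(n,X):
    m=camera_model(n); c=(np.atleast_2d(X)-np.array(m['xyz']))@Rc(m)
    return np.stack([c[:,0]/c[:,2]*m['fx']+m['cx'],c[:,1]/c[:,2]*m['fy']+m['cy']],-1)
E
python3 - <<'E'
from h import *
for n in ('top','side'):
    print(n,camera_model(n))
    p,d=shot(n,n+'0.png'); np.savez(n+'0.npz',p=p,d=d); W=cloud(n,d)
    for t in ('rest','blank','fence_mid','stop_face','open_end','blank_end','nozzle','pipe_stub'):
        for r in regions_of(n,t)[:3]:
            c,q=map(int,r['pixel']); print(t,round(r['p'],2),(c,q),r['pixels'].sum(),W[q,c].round(3), np.median(W[r['pixels']&(d>0)],0).round(3))
print(monitor.get_obs())
E
```

```text
top {'fx': 482.2860255765021, 'fy': 482.2860255765021, 'cx': 278.28166660988387, 'cy': 215.3165093855508, 'xyz': array([0.30396789, 0.00716478, 1.50207566]), 'attitude': array([-169.52635267,   -0.66033125,  -91.35048785])}
rest 0.71 (293, 206) 4678 [ 0.6   -0.062  0.049] [ 0.564 -0.066  0.05 ]
blank 0.83 (185, 271) 1662 [0.411 0.273 0.015] [0.404 0.269 0.007]
blank 0.82 (338, 306) 1626 [ 0.295 -0.192  0.008] [ 0.286 -0.191  0.007]
blank 0.81 (289, 223) 1566 [ 0.546 -0.048  0.058] [ 0.547 -0.053  0.057]
fence_mid 0.88 (298, 204) 4824 [ 0.604 -0.077  0.058] [ 0.564 -0.068  0.05 ]
stop_face 0.83 (299, 208) 4816 [ 0.592 -0.08   0.057] [ 0.566 -0.068  0.05 ]
open_end 0.64 (298, 207) 4827 [ 0.596 -0.077  0.052] [ 0.566 -0.065  0.05 ]
blank_end 0.96 (290, 222) 1630 [ 0.55  -0.051  0.05 ] [ 0.548 -0.053  0.057]
blank_end 0.93 (187, 272) 1619 [0.408 0.268 0.008] [0.404 0.268 0.007]
blank_end 0.79 (336, 308) 1586 [ 0.289 -0.186  0.008] [ 0.287 -0.191  0.007]
nozzle 0.45 (284, 276) 29 [ 0.386 -0.028  0.071] [ 0.388 -0.025  0.069]
pipe_stub 0.72 (192, 199) 338 [0.639 0.256 0.005] [0.614 0.254 0
[... 1065 characters left out ...]
0.612 0.27  0.044]
{'time_s': 0.9, 'qpos': array([65.26536895, 18.39034931, -4.01433601, 83.10655349,  1.29322412,
       78.54221307, -3.26092235]), 'joint_velocities': array([ 0.02200105, -0.00887596, -0.02629616, -0.06266265,  0.03370394,
        0.0404067 ,  0.02032655]), 'effort': array([-1.42986755e-04, -4.91085827e+01, -4.02910206e-01, -3.12766743e+01,
       -6.35404978e-02,  3.33090057e-02,  9.63129906e-06]), 'tool_pos': array([ 0.28024201, -0.58650589,  0.24161289]), 'tool_rot': array([-15.08768121,  89.99387856, -79.54722505]), 'force': array([-0.67427866, -0.56858747,  0.1810244 ]), 'wrist_torque': array([-0.03417946,  0.02151138, -0.03240212]), 'grip_width': 0.08725094954812891}
```

```bash
python3 - <<'E'
from h import *
p=cv2.imread('pics/top0.png'); cv2.imwrite('pics/crop0.png',cv2.resize(p[150:300,190:390],None,fx=4,fy=4,interpolation=cv2.INTER_CUBIC))
E
```

```text
(no output)
```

View pics/top0.png

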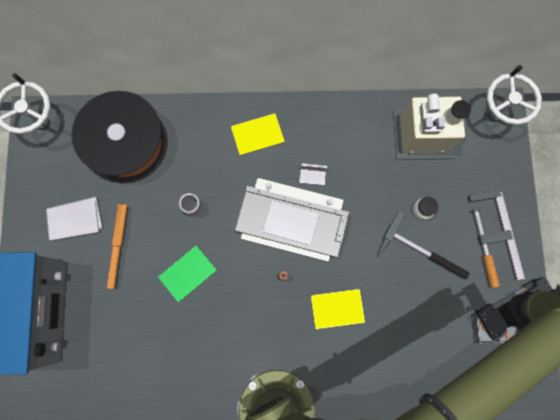

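```bash
sleep 1; ls pics
```

```text
crop0.png
side0.png
top0.png
```

The plain steel blank is the bright sheet on the ledge at (291,222). These could be mistaken for it: the green sheet (187,272), the yellow sheets (338,308) and (258,133), and the stack (73,219). The pipe is at (190,204), the nozzle at (284,276) and the offcut at (313,174).

View pics/crop0.png

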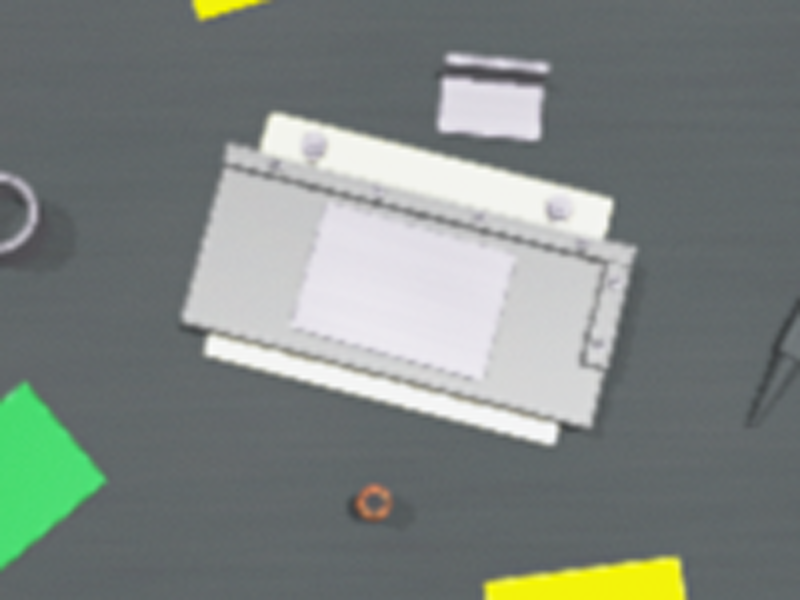

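```bash
cat > meas.py <<'E'
from h import *
def rest_pose(p,d,W):
    # ledge outline: fit rest pose by region mask edges
    pass
E
python3 - <<'E'
from h import *
from scipy.optimize import minimize
z=np.load('top0.npz');W=cloud('top',z['d']);p=z['p'].astype(int)
m=(W[...,0]>.42)&(W[...,0]<.72)&(W[...,1]>-.28)&(W[...,1]<.16)
led=m&(W[...,2]>.035)&(W[...,2]<.085)
print(led.sum(), np.percentile(W[led][:,2],[5,25,50,75,95]).round(4))
g=p.mean(-1)
h=np.histogram(g[led],20); print(h)
cv2.imwrite('pics/h.png',cv2.resize(np.clip((W[150:270,220:370,2]-.03)/.05*255,0,255).astype(np.uint8),None,fx=5,fy=5,interpolation=0))
print(W[(p[...,2]>0)&m&(W[...,2]>.062)].round(3)[::15])
E
```

```text
4910 [0.0466 0.0506 0.054  0.0584 0.0684]
(array([   1,    1,    0,    2,    2,   13,   29,   79,   82,   49,   60,
         55,   68,  160,  267, 1210,  970,  333,  613,  916]), array([ 81.        ,  88.78333333,  96.56666667, 104.35      ,
       112.13333333, 119.91666667, 127.7       , 135.48333333,
       143.26666667, 151.05      , 158.83333333, 166.61666667,
       174.4       , 182.18333333, 189.96666667, 197.75      ,
       205.53333333, 213.31666667, 221.1       , 228.88333333,
       236.66666667]))
[[ 0.663  0.078  0.065]
 [ 0.655  0.054  0.067]
 [ 0.653  0.038  0.063]
 [ 0.647  0.038  0.072]
 [ 0.647  0.048  0.063]
 [ 0.643  0.051  0.065]
 [ 0.642  0.005  0.066]
 [ 0.639  0.008  0.064]
 [ 0.636  0.011  0.064]
 [ 0.633  0.011  0.063]
 [ 0.628  0.011  0.071]
 [ 0.627 -0.034  0.072]
 [ 0.624 -0.028  0.072]
 [ 0.622 -0.022  0.066]
 [ 0.619 -0.019  0.068]
 [ 0.619 -0.065  0.065]
 [ 0.614 -0.064  0.071]
 [ 0.612 -0.055  0.069]
 [ 0.611 -0.101  0.07 ]
 [ 0.609 -0.098  0.066]
 [ 0.605 -0.095  0.069]
 [ 0.601 -0.088  0.071]
 [ 0.6   -0.092  0.063]
 [ 0.598 -0.143  0.067]
 [ 0.595 -0.137  0.066]
 [ 0.593 -0.137  0.064]
 [ 0.592 -0.021  0.065]
 [ 0.589 -0.168  0.064]
 [ 0.586 -0.146  0.066]
 [ 0.585 -0.194  0.067]
 [ 0.581 -0.185  0.07 ]
 [ 0.579 -0.176  0.067]
 [ 0.579 -0.036  0.063]
 [ 0.574 -0.218  0.069]
 [ 0.571 -0.215  0.071]
 [ 0.569 -0.091  0.062]
 [ 0.563 -0.072  0.062]
 [ 0.556 -0.221  0.066]
 [ 0.553 -0.099  0.066]
 [ 0.546 -0.219  0.071]
 [ 0.541 -0.216  0.069]
 [ 0.538 -0.065  0.064]
 [ 0.532 -0.207  0.065]
 [ 0.527 -0.198  0.062]
 [ 0.52  -0.203  0.068]
 [ 0.516 -0.119  0.064]
 [ 0.508 -0.191  0.063]
 [ 0.505 -0.052  0.065]
 [ 0.496 -0.191  0.064]
 [ 0.49  -0.19   0.065]]
```

```bash
cat > meas.py <<'E'
from h import *
from scipy.optimize import least_squares
def ray(n,uv,z):
    m=camera_model(n); uv=np.atleast_2d(uv).astype(float)
    c=np.c_[(uv[:,0]-m['cx'])/m['fx'],(uv[:,1]-m['cy'])/m['fy'],np.ones(len(uv))]@Rc(m).T
    o=np.array(m['xyz']); return o+c*((z-o[2])/c[:,2])[:,None]
def rest_from(n,pts,uv):
    f=lambda q:(proj(n,np.c_[(pts[:,:2]@np.array([[np.cos(q[2]),np.sin(q[2])],[-np.sin(q[2]),np.cos(q[2])]])+q[:2]),pts[:,2]])-uv).ravel()
    s=least_squares(f,[.56,-.06,-.25]); return s.x,s.fun.reshape(-1,2)
def toW(q,P):
    P=np.atleast_2d(P); c,s=np.cos(q[2]),np.sin(q[2]); return np.c_[P[:,0]*c-P[:,1]*s+q[0],P[:,0]*s+P[:,1]*c+q[1]]
def toR(q,P):
    P=np.atleast_2d(P)[:,:2]-q[:2]; c,s=np.cos(q[2]),np.sin(q[2]); return np.c_[P[:,0]*c+P[:,1]*s,-P[:,0]*s+P[:,1]*c]
def blank(n,p,near):
    g=p.astype(int); m=((g[...,2]-g[...,1]>3)&(g.mean(-1)>200)).astype(np.uint8)
    m=cv2.morphologyEx(m,cv2.MORPH_OPEN,np.ones((3,3),np.uint8)); k,l,st,ce=cv2.connectedComponentsWithStats(m)
    i=1+np.argmin(np.hypot(*(ce[1:]-near).T)+1e3*(st[1:,4]<300)); v,u=np.nonzero(l==i)
    X=ray(n,np.c_[u,v],.056)[:,:2]; r=cv2.minAreaRect((X*1000).astype(np.float32)); return r,X.mean(0),cv2.boxPoints(r)/1000
E
python3 - <<'E'
from meas import *
z=np.load('top0.npz');p=z['p']
for u,v in ((291,222),(260,200),(275,190),(250,160)): print(p[v,u])
pts=np.array([[-65,160,50],[-65,-160,50],[75,160,66],[75,-160,66],[60,-142,66],[-20,-142,66]])/1000
uv=(np.array([[183,322],[592,427],[229,144],[636,247],[608,264],[585,363]])-1.5)/4+[190,150]
q,e=rest_from('top',pts,uv); print(q,np.degrees(q[2]),e.round(2))
r,c,b=blank('top',p,(291,222)); print(r,c,'rest frame',toR(q,c)*1000,(toR(q,b)*1000).round(1))
print('fence,open',toW(q,[[.06,0],[.06,.16]]))
E
```

```text
[229 226 233]
[199 200 201]
[243 244 239]
[100 105 107]
[ 0.54731757 -0.05543684 -0.27741554] -15.894739630557982 [[-0.19  0.11]
 [-0.16  0.37]
 [ 0.13  0.06]
 [ 0.1   0.31]
 [ 0.22 -0.72]
 [-0.1  -0.14]]
((550.0147094726562, -51.99048614501953), (153.45481872558594, 102.72716522216797), 72.96055603027344) [ 0.54941815 -0.05213722] rest frame [[1.11659668 3.74875022]] [[-51.2 -71.6]
 [ 51.5 -73.7]
 [ 54.5  79.7]
 [-48.2  81.8]]
fence,open [[ 0.60502356 -0.07186909]
 [ 0.64884291  0.08201354]]
```

```bash
cat > go.py <<'E'
from meas import *
import sys
Q=np.array([0.54732,-0.05544,-0.27742])
def go(x,y,z,jaw): # rest frame mm, jaw dir 'x'/'y' in rest
    o=monitor.get_obs(); T=R.from_euler('xyz',o['tool_rot'],degrees=True).as_matrix(); t=np.array(o['tool_pos'])
    w=np.r_[toW(Q,[[x/1000,y/1000]])[0],z/1000]; d=T.T@(w-t)
    a=Q[2]+(np.pi/2 if jaw=='y' else 0); k=T.T@np.array([np.cos(a),np.sin(a),0])
    tn=np.degrees(np.arctan2(-k[1],k[2])); tn=(tn+90)%180-90
    print('t',round(o['time_s'],2),'now rest',(toR(Q,t[None,:2])[0]*1000).round(1),'z',(t[2]*1000).round(1),'F',np.round(o['force'],1),'w',round(o['grip_width'],4))
    print('delta',d.round(4),'turn',tn.round(1),'q',np.round(o['qpos'],0),'toolx',T[:,0].round(3),'tooly',T[:,1].round(3))
    for n,v in (('rest+x',(1,0)),('rest+y',(0,1))):
        g=toW([0,0,Q[2]],[v])[0]; print(n,'in tool',(T.T@np.r_[g,0]).round(3))
if __name__=='__main__': go(*map(float,sys.argv[1:4]),sys.argv[4])
E
python3 go.py -85 10 150 y
```

```text
t 0.9 now rest [-111.4 -583.9] z 241.6 F [-0.7 -0.6  0.2] w 0.0873
delta [ 0.0916  0.4128 -0.4278] turn 41.4 q [65. 18. -4. 83.  1. 79. -3.] toolx [ 0. -0. -1.] tooly [ 0.902  0.431 -0.   ]
rest+x in tool [0.    0.75  0.662]
rest+y in tool [-0.     0.662 -0.75 ]
```

Call:
step_arm(deltas=[[1,0,0.04,-0.042,4],[1,0,0.08,-0.084,8],[1,0,0.12,-0.126,12],[1,0.02,0.16,-0.168,16],[1,0.04,0.2,-0.21,20],[1,0.06,0.24,-0.252,24],[1,0.08,0.28,-0.294,28],[1,0.09,0.32,-0.336,33],[1,0.09,0.36,-0.378,38],[1,0.09,0.4128,-0.4278,41.4],[1,0.09,0.4128,-0.4278,41.4],[1,0.09,0.4128,-0.4278,41.4]])

```text
time_s: 2.4
tool_pos: [0.4682, -0.0224, 0.1516]
tool_rot: [-5.4, 90.0, -111.1]
force: [-0.3, -1.7, -0.5]
grip_width: 0.0869
```

```bash
python3 go.py -85 4 72 y
```

```text
t 2.4 now rest [-85.1  10.1] z 151.6 F [-0.3 -1.7 -0.5] w 0.0869
delta [0.0796 0.0001 0.0061] turn 0.1 q [  32.    2.  -33.  114.    1.   65. -107.] toolx [-0. -0. -1.] tooly [ 0.962 -0.271 -0.   ]
rest+x in tool [-0.     1.     0.003]
rest+y in tool [-0.001  0.003 -1.   ]
```

Call:
step_arm(deltas=[[1,0.04,0,0.003,0],[1,0.07,0,0.006,0],[1,0.08,0,0.006,0],[1,0.08,0.008,0.006,0],[1,0.08,0.016,0.006,0],[1,0.08,0.022,0.006,0],[1,0.08,0.025,0.006,0],[1,0.08,0.028,0.006,0],[1,0.08,0.03,0.006,0],[1,0.08,0.032,0.006,0]])

```text
time_s: 3.65
tool_pos: [0.4938, -0.0363, 0.0713]
tool_rot: [-75.7, 89.5, 178.4]
force: [-11.5, 1.9, 9.1]
grip_width: 0.0873
```

```bash
python3 go.py -49.5 4 72 y
```

```text
t 3.65 now rest [-56.7   3.8] z 71.3 F [-11.5   1.9   9.1] w 0.0873
delta [-0.0008  0.0072 -0.0002] turn 0.1 q [  31.   12.  -32.  114.    7.   57. -111.] toolx [-0.009  0.    -1.   ] tooly [ 0.962 -0.273 -0.008]
rest+x in tool [-0.008  1.     0.001]
rest+y in tool [-0.002  0.001 -1.   ]
```

Call:
step_arm(deltas=[[1,-0.0015,0,0,0],[1,-0.0015,0.001,0,0],[1,-0.0015,0.002,0,0],[1,-0.0015,0.003,0,0],[1,-0.0015,0.004,0,0],[1,-0.0015,0.004,0,0]])

```text
time_s: 4.4
tool_pos: [0.4994, -0.0375, 0.0725]
tool_rot: [-82.7, 89.7, 171.5]
force: [-6.8, 2.3, 1.1]
grip_width: 0.087
```

```bash
python3 go.py -49.5 4 72 y
```

```text
t 4.4 now rest [-51.    4.1] z 72.5 F [-6.8  2.3  1.1] w 0.087
delta [0.0005 0.0015 0.0001] turn 0.0 q [  31.   12.  -32.  114.    8.   57. -111.] toolx [-0.004  0.001 -1.   ] tooly [ 0.962 -0.273 -0.004]
rest+x in tool [-0.004  1.     0.001]
rest+y in tool [-0.001  0.001 -1.   ]
```

Call:
step_arm(deltas=[[1,0,0.001,0,0],[1,0,0.002,0,0],[1,0,0.003,0,0],[1,0,0.003,0,0]])

```text
time_s: 4.9
tool_pos: [0.4998, -0.0377, 0.0723]
tool_rot: [-81.1, 89.4, 173.1]
force: [-13.7, 3.2, 6.7]
grip_width: 0.087
```

```bash
python3 go.py -49.5 4 72 y
```

```text
t 4.9 now rest [-50.5   4.1] z 72.3 F [-13.7   3.2   6.7] w 0.087
delta [0.0002 0.001  0.0001] turn 0.0 q [  31.   12.  -32.  113.    8.   57. -111.] toolx [-0.01   0.001 -1.   ] tooly [ 0.962 -0.273 -0.01 ]
rest+x in tool [-0.01   1.     0.001]
rest+y in tool [-0.002  0.001 -1.   ]
```

Call:
step_arm(deltas=[[1,0,0.001,0,0],[1,0,0.002,0,0],[1,0,0.002,0,0],[1,0,-0.006,0,0],[1,0,-0.02,0,0],[0,-0.04,-0.025,0.02,-10],[0,-0.07,-0.02,0.05,-20],[0,-0.07,0,0.08,-30],[0,-0.07,0.02,0.1,-40],[0,-0.07,0.04,0.11,-50],[0,-0.07,0.055,0.11,-60],[0,-0.07,0.055,0.11,-70]])

```text
time_s: 6.4
tool_pos: [0.5287, -0.1606, 0.1439]
tool_rot: [24.0, 89.8, -11.6]
force: [-0.1, 0.8, 0.5]
grip_width: 0.0438
```

Call:
step_arm(deltas=[[0,0,0,0,-10],[0,0,0,0,-20],[0,0,0,0,-20]])

```text
time_s: 6.78
tool_pos: [0.5276, -0.1601, 0.1437]
tool_rot: [-5.4, 89.9, -21.4]
force: [0.3, -0.2, -0.1]
grip_width: 0.0435
```

```bash
python3 go.py 10 -108 73 x; python3 - <<'E'
from go import *
p,d=shot('top','t1.png'); r,c,b=blank('top',p,(287,215)); print(r,toR(Q,c)*1000,(toR(Q,b)*1000).round(1))
cv2.imwrite('pics/c1.png',cv2.resize(p[170:270,220:360,::-1],None,fx=5,fy=5,interpolation=cv2.INTER_CUBIC))
E
```

```text
t 6.78 now rest [   9.7 -106.1] z 143.7 F [ 0.3 -0.2 -0.1] w 0.0435
delta [ 0.0707 -0.0019  0.0001] turn -0.1 q [ 45.  13. -35. 103.   8.  66.  -8.] toolx [ 0.002 -0.001 -1.   ] tooly [ 0.275  0.961 -0.   ]
rest+x in tool [0.003 0.001 1.   ]
rest+y in tool [-0.     1.    -0.001]
((560.6256103515625, -42.429412841796875), (128.87452697753906, 99.12615966796875), 74.43962097167969) [[12.27505194 29.84806123]] [[-40.  -48.6]
 [ 59.2 -48. ]
 [ 58.4  80.9]
 [-40.7  80.3]]
```

View pics/c1.png

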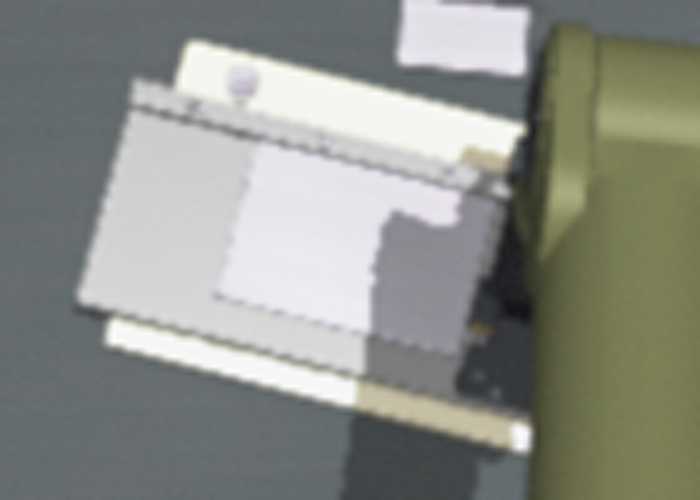

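Call:
step_arm(deltas=[[0,0.04,0,0,0],[0,0.065,0,0,0],[0,0.0705,0,0,0],[0,0.0705,0.01,0,0],[0,0.0705,0.02,0,0],[0,0.0705,0.026,0,0],[0,0.0705,0.032,0,0],[0,0.0705,0.038,0,0],[0,0.0705,0.044,0,0],[0,0.0705,0.05,0,0]])

```text
time_s: 8.07
tool_pos: [0.5409, -0.1146, 0.0737]
tool_rot: [-66.2, 89.7, -82.2]
force: [-2.2, -6.9, 2.2]
grip_width: 0.0436
```

```bash
python3 go.py 10 36 73 x
```

```text
t 8.07 now rest [ 10.  -58.7] z 73.7 F [-2.2 -6.9  2.2] w 0.0436
delta [ 0.0003  0.0947 -0.0001] turn -0.1 q [ 40.  18. -35. 107.  13.  58. -17.] toolx [ 0.001 -0.005 -1.   ] tooly [ 0.275  0.961 -0.004]
rest+x in tool [0.002 0.001 1.   ]
rest+y in tool [-0.004  1.    -0.001]
```

Call:
step_arm(deltas=[[0,0.001,0.008,0,0],[0,0.001,0.016,0,0],[0,0.001,0.024,0,0],[0,0.001,0.032,0,0],[0,0.001,0.04,0,0],[0,0.001,0.048,0,0],[0,0.001,0.056,0,0],[0,0.001,0.064,0,0],[0,0.001,0.072,0,0],[0,0.001,0.08,0,0],[0,0.001,0.086,0,0],[0,0.001,0.09,0,0]])

```text
time_s: 9.57
tool_pos: [0.565, -0.0308, 0.0733]
tool_rot: [-80.6, 89.5, -96.7]
force: [-5.2, -11.7, 9.8]
grip_width: 0.0435
```

```bash
python3 go.py 10 36 73 x;  python3 - <<'E'
from go import *
p,d=shot('top','t2.png'); cv2.imwrite('pics/c2.png',cv2.resize(p[170:270,200:340,::-1],None,fx=5,fy=5,interpolation=cv2.INTER_CUBIC))
print(proj('top',np.c_[toW(Q,[[.06,.16],[.06,.2],[-.04,.2],[-.04,.16]]),[.05,.056,.056,.05]]).round(1))
E
```

```text
t 9.57 now rest [10.3 28.6] z 73.3 F [ -5.2 -11.7   9.8] w 0.0435
delta [ 0.0002  0.0074 -0.0003] turn -0.2 q [ 32.  21. -37. 105.  15.  59. -27.] toolx [-0.001 -0.009 -1.   ] tooly [ 0.276  0.961 -0.009]
rest+x in tool [0.001 0.003 1.   ]
rest+y in tool [-0.009  1.    -0.003]
[[246.  191.5]
 [233.3 187.8]
 [224.5 218.8]
 [237.4 222.4]]
```

View pics/c2.png

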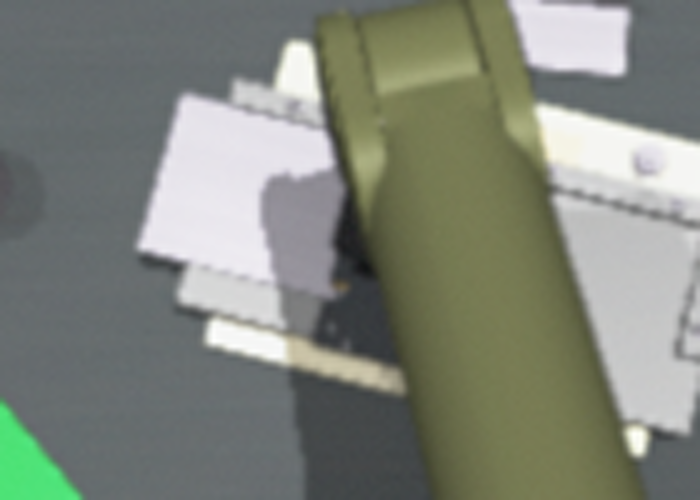

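Call:
step_arm(deltas=[[0,-0.0005,0.002,0,0],[0,-0.0005,0.004,0,0],[0,-0.0005,0.006,0,0],[0,-0.0005,0.006,0,0]])

```text
time_s: 10.12
tool_pos: [0.567, -0.0236, 0.0735]
tool_rot: [-74.3, 89.6, -90.3]
force: [-4.0, -8.9, 6.5]
grip_width: 0.0436
```

```bash
cat > oh.py <<'E'
from go import *
# overhang: fit line to leading edge pixels, cream-free; sample along rest-y at several x, find bright->dark edge
def oh():
    p,d=shot('top'); g=cv2.GaussianBlur(p,(3,3),0).mean(-1)
    for x in (.05,.04,.02,0,-.02,-.03):
        y=np.arange(.15,.23,.0005); uv=proj('top',np.c_[toW(Q,np.c_[np.full(len(y),x),y]),np.full(len(y),.056)]).astype(np.float32)
        s=cv2.remap(g.astype(np.float32),uv[:,0],uv[:,1],cv2.INTER_CUBIC).ravel(); print('x',x,'end y',round(y[np.argmin(np.gradient(s))]*1000,1),end='; ')
    for yy in (.13,.14,.15,.17,.18):
        x=np.arange(-.055,-.025,.0005); uv=proj('top',np.c_[toW(Q,np.c_[x,np.full(len(x),yy)]),np.full(len(x),.056)]).astype(np.float32)
        s=cv2.remap(g.astype(np.float32),uv[:,0],uv[:,1],cv2.INTER_CUBIC).ravel(); print('y',yy,'front x',round(x[np.argmax(np.gradient(s))]*1000,1),end='; ')
    # ledge open end at front strip
    for x in (-.06,-.055,-.05):
        y=np.arange(.14,.18,.0005); uv=proj('top',np.c_[toW(Q,np.c_[np.full(len(y),x),y]),np.full(len(y),.05)]).astype(np.float32)
        s=cv2.remap(g.astype(np.float32),uv[:,0],uv[:,1],cv2.INTER_CUBIC).ravel(); print('ledge end',round(y[np.argmin(np.gradient(s))]*1000,1),end='; ')
    return p
if __name__=='__main__': oh()
E
python3 oh.py; python3 go.py 10 39 73 x
```

```text
x 0.05 end y 198.5; x 0.04 end y 199.0; x 0.02 end y 199.5; x 0 end y 200.5; x -0.02 end y 201.0; x -0.03 end y 201.0; y 0.13 front x -38.5; y 0.14 front x -38.0; y 0.15 front x -37.5; y 0.17 front x -39.5; y 0.18 front x -39.0; ledge end 162.0; ledge end 163.5; ledge end 161.5; t 10.18 now rest [10.2 36. ] z 73.4 F [-3.3 -8.6  6.4] w 0.0434
delta [ 0.0004  0.003  -0.0002] turn -0.1 q [ 31.  21. -37. 105.  15.  59. -28.] toolx [-0.    -0.006 -1.   ] tooly [ 0.276  0.961 -0.006]
rest+x in tool [0.002 0.002 1.   ]
rest+y in tool [-0.006  1.    -0.002]
```

Call:
step_arm(deltas=[[0,0,0.001,0,0],[0,0,0.002,0,0],[0,0,0.002,0,0],[0,0,-0.01,0,0],[0,-0.02,-0.03,0,0],[0,-0.07,-0.03,-0.02,0],[0.2,-0.07,-0.02,-0.06,10],[0.5,-0.07,0.01,-0.1,20],[0.8,-0.07,0.03,-0.11,30],[1,-0.07,0.05,-0.11,40],[1,-0.07,0.06,-0.11,50],[1,-0.07,0.065,-0.11,60]])

```text
time_s: 11.68
tool_pos: [0.4788, 0.0749, 0.1423]
tool_rot: [128.5, 89.9, 52.4]
force: [0.4, -0.1, -0.8]
grip_width: 0.0857
```

```bash
python3 oh.py; python3 go.py -85 105 73 y
```

```text
x 0.05 end y 201.5; x 0.04 end y 202.0; x 0.02 end y 202.5; x 0 end y 194.0; x -0.02 end y 207.5; x -0.03 end y 201.5; y 0.13 front x -29.0; y 0.14 front x -31.5; y 0.15 front x -37.0; y 0.17 front x -49.0; y 0.18 front x -55.0; ledge end 143.5; ledge end 143.0; ledge end 142.5; t 11.72 now rest [-101.5  107. ] z 142.3 F [0.8 0.6 0.7] w 0.0861
delta [0.0693 0.0133 0.0099] turn 29.5 q [ 28.   5. -42. 112.   4.  64. -91.] toolx [ 0.001  0.001 -1.   ] tooly [0.972 0.236 0.001]
rest+x in tool [0.001 0.87  0.493]
rest+y in tool [ 0.002  0.493 -0.87 ]
```

Call:
step_arm(deltas=[[1,0,0.007,0.005,10],[1,0,0.013,0.01,20],[1,0,0.0133,0.01,29.5],[1,0.03,0.0133,0.01,29.5],[1,0.06,0.0133,0.01,29.5],[1,0.0695,0.0133,0.01,29.5],[1,0.0695,0.0133,0.01,29.5]])

```text
time_s: 12.6
tool_pos: [0.4939, 0.067, 0.0725]
tool_rot: [-105.7, 90.0, 149.0]
force: [1.8, -0.5, -0.4]
grip_width: 0.0874
```

```bash
python3 go.py -49.5 105 72.5 y
```

```text
t 12.6 now rest [-84.9 103.2] z 72.5 F [ 1.8 -0.5 -0.4] w 0.0874
delta [-0.      0.0354 -0.0015] turn 0.6 q [  25.   12.  -38.  114.    9.   57. -123.] toolx [-0.001  0.    -1.   ] tooly [ 0.965 -0.264 -0.001]
rest+x in tool [-0.001  1.     0.011]
rest+y in tool [ 0.     0.011 -1.   ]
```

Call:
step_arm(deltas=[[1,0,0.008,0,0.6],[1,0,0.016,0,0.6],[1,0,0.022,0,0.6],[1,0,0.027,0,0.6],[1,0,0.031,0,0.6],[1,0,0.034,0,0.6],[1,0,0.036,0,0.6],[1,0,0.037,0,0.6],[1,0,0.038,0,0.6]])

```text
time_s: 13.72
tool_pos: [0.5269, 0.0579, 0.072]
tool_rot: [-73.6, 89.5, -179.5]
force: [-10.9, 2.2, 8.3]
grip_width: 0.0867
```

```bash
python3 go.py -49.5 105 72.5 y
```

```text
t 13.72 now rest [-50.6 103.4] z 72.0 F [-10.9   2.2   8.3] w 0.0867
delta [-0.0005  0.0011 -0.0016] turn -0.0 q [  24.   17.  -37.  109.   12.   58. -124.] toolx [-0.008 -0.    -1.   ] tooly [ 0.962 -0.274 -0.008]
rest+x in tool [-0.008  1.    -0.   ]
rest+y in tool [-0.002 -0.    -1.   ]
```

Call:
step_arm(deltas=[[1,0,0.001,0,0],[1,0,0.002,0,0],[1,0,0.003,0,0],[1,0,0.003,0,0]])

```text
time_s: 14.22
tool_pos: [0.5272, 0.0578, 0.0717]
tool_rot: [-73.5, 89.2, -179.4]
force: [-16.0, 2.1, 13.0]
grip_width: 0.0868
```

Call:
step_arm(deltas=[[1,0,-0.01,0,0],[1,0,-0.03,0,0],[1,-0.04,-0.04,0,0],[1,-0.09,-0.04,0.03,0],[1,-0.14,-0.04,0.08,0],[1,-0.15,-0.04,0.14,0],[1,-0.15,-0.04,0.2,0],[1,-0.15,-0.04,0.26,0],[1,-0.15,-0.04,0.32,0],[1,-0.15,-0.04,0.38,0],[1,-0.15,-0.04,0.42,0],[1,-0.15,-0.04,0.42,0]])

```text
time_s: 15.72
tool_pos: [0.3778, -0.3407, 0.2223]
tool_rot: [14.9, 89.9, -91.4]
force: [0.2, 0.1, 0.2]
grip_width: 0.087
```

```bash
python3 - <<'E'
from oh import *
p=oh(); print()
r,c,b=blank('top',p,(262,205)); print(r,toR(Q,c)*1000,(toR(Q,b)*1000).round(1))
s,_=shot('side')
a=cv2.resize(p[165:265,205:365,::-1],(800,500),interpolation=cv2.INTER_CUBIC); cv2.imwrite('pics/c3.png',a)
cv2.imwrite('pics/s3.png',cv2.resize(s[170:300,210:370,::-1],(720,585),interpolation=cv2.INTER_CUBIC))
o=monitor.get_obs();print(o['tool_pos'],o['force'],o['time_s'])
E
```

```text
x 0.05 end y 201.5; x 0.04 end y 202.0; x 0.02 end y 202.5; x 0 end y 200.5; x -0.02 end y 201.0; x -0.03 end y 201.5; y 0.13 front x -38.5; y 0.14 front x -38.0; y 0.15 front x -37.5; y 0.17 front x -39.5; y 0.18 front x -39.0; ledge end 162.0; ledge end 163.5; ledge end 161.5; 
((591.0215454101562, 61.810401916503906), (149.88641357421875, 98.50272369384766), 74.04069519042969) [[  9.65839621 124.76659934]] [[-39.4  49.8]
 [ 59.1  49.7]
 [ 59.3 199.6]
 [-39.2 199.7]]
[ 0.37993762 -0.33672391  0.22245869] [-0.26863187  0.37506349  1.13538587] 15.825
```

View pics/c3.png

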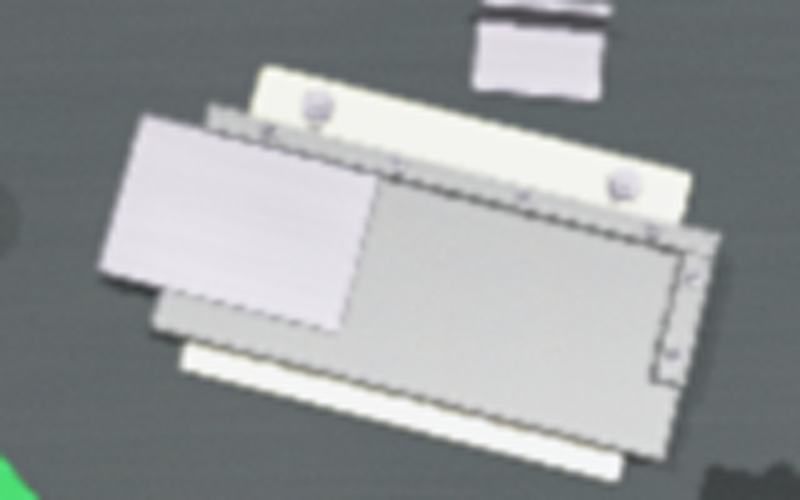

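View pics/s3.png

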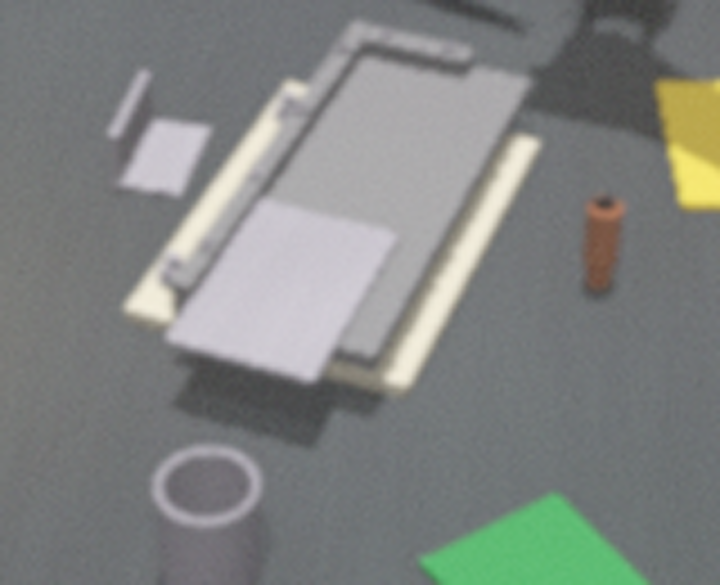

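Call:
step_arm(deltas=[[1,0,0,0,0],[1,0,0,0,0]])

```text
time_s: 16.08
tool_pos: [0.3804, -0.3359, 0.2227]
tool_rot: [48.6, 90.0, -57.2]
force: [-0.8, -0.7, 0.0]
grip_width: 0.087
```

```bash
python3 -c "
from cell import env; print(env.sign_off())"
```

```text
the job is handed in; nothing more can be done
None
```

I pushed the steel blank onto the fence with both open fingertips, then along the ledge from its right-hand end. A last firm push (about 16 N) squared it on the fence again. The job was handed in at about 16 s with the arm clear.

**Position:** in the last top picture, the blank's centre is about (10, 125) mm in the rest frame. Its sides are parallel to the fence within about 0.1°, and its rear edge is at x ≈ 59–60 mm, so it is tight on the fence.

**Overhang:** the blank sticks out about 40 mm by the fitted rest pose. Measured against the ledge end found in the same picture, it is about 38–39 mm. The two checks disagree by 1–2 mm, which is within the calibration error.

**Small disagreements:** sampling single lines across the blank's end gave 200.5–202.5 mm along the ledge, against 199.7 mm from the rectangle fit. Up to 13 N of upward force showed while pressing on the fence, possibly from the tips touching the ledge. The stage right after the push along the ledge could not be measured fully, because the gripper hid the blank's front edge.

**Other things:** I kept the arm clear of the other things. The nozzle and offcut look unmoved in the last pictures; I did not measure the others again.

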